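Raise the casting hood's sash to the set height

TASK

Open the small casting hood: with the fingertips or the outside of the fingers beneath the lip of its counterweighted sliding window, push the window up until the top of the lip is level with the top of the pointer clamped on the guide post, then take the hand away so that the window stays there by itself. Only push from underneath: do not pinch the lip or the window's frame or press on the lip's top with the fingers, and leave the jar, cup and mould where they stand.

Things in the scene. Friction and masses are not known exactly. Their poses are not given: they have to be found in the camera images.
- hood: Fixed casting hood, 390 mm wide, 190 deep, 465 tall: two aluminium guide posts (40 x 30 mm, centred 180 mm either side of the middle), head beam, clear side panes, low rear duct, white apron 70 mm tall under the window. Origin on the counter under the middle of the pane. x points level into the hood, away from the robot, y along the window to the robot's left, z up. Turned up to 17 degrees.
- sash (a joint): Height of the sliding window (clear pane in an aluminium frame, 325 x 140 mm), m; 0 lowest, growing upward to 0.20. At 0 the lip's underside is 90 mm above the counter. Counterweighted: moves only straight up and down, takes 2 to 5 N (plus a little drag with speed), stays where it is left. Starts at 0 to 0.03.
- lip_edge (a point): Middle of the lip's lower front edge; moves with the window. The lip is a flat aluminium ledge along the window's bottom, 280 mm long, 14 mm thick, standing out 50 mm towards the robot: this edge is 55 mm in front of (hood -x) the pane plane. Its underside is flat and level, the space below is free down to the counter; the 10 mm thick apron stands back, in the pane plane.
- lip_top (a point): Middle of the lip's upper face, 14 mm above its underside and 28 mm behind lip_edge; moves with the window. The top 5 mm of the lip, set back 6 mm from its front edge, is not to be pressed by the fingers. Its height is to match that of mark.
- mark (a point): The height mark: front end of the upper face of a flat steel pointer, 26 mm wide, 6 mm thick, standing out towards the robot from the robot's right-hand (hood -y) guide post, 27 mm beyond the lip's end, on a dark collar 30 mm tall. The point lies 75 mm in front of the pane plane, 180 mm to hood -y of the middle. Fixed, 56 to 180 mm above the lip top's starting height.
- jar_mid (a point): Centre of a beige round jar with black lid, 76 mm across, 120 mm tall, standing loose beside the hood's front, about 0.25 m to one side of its middle (may swap sides with the cup). Bystander.
- cup_mid (a point): Centre of an open white plastic mixing cup, 70 mm across, 85 mm tall, standing loose beside the hood's front (may swap sides with the jar). Bystander.
- mould_mid (a point): Centre of a grey open casting mould, 80 x 120 x 40 mm, lying inside the hood behind the window. Bystander.

How it is judged:
By the outcome, as a careful person would: the job done as asked, in the order asked, and still so for the second after the job is handed in, with the robot touching nothing.
It also fails if it takes over 45 s, if anything falls off the work surface, if the arm or the gripper's body presses on something with over 40 N, if the wrist force passes 120 N, or if a joint passes its speed limit or range.

ROBOT

A 6-joint arm with a two-finger parallel gripper is mounted at the origin on the work surface. World frame = base frame: x ahead of the robot, y to its left, z up, the work surface at z = 0. Lengths are in mm, angles in rad, forces in N, time in s.
With the tool pointing down it reaches from about 350 to 975 mm from the base axis. Payload 7.1 kg.
Tool frame: the origin (TCP) lies on the front face of the gripper's body, between the roots of the fingers; the fingertips stand 80 mm ahead of it and the grasp point (between the pads) lies 61 mm ahead of it (env.tips_ahead is the distance from the TCP to the fingertips, in mm); z points along the fingers, y is the direction in which the jaws open and shut (so a half turn about z gives the same grasp; the last joint's range is limited). The gripper opens to 88 mm and grips with 3 to 60 N. Pads are 20 mm wide; open, the fingers measure 115 mm over their backs; the gripper's body (75 mm by 178 mm) begins 61 mm behind the grasp point.
Start: joints at [-0.019, 0.423, 1.63, -0, 1.089, -0.019], TCP at [624.984, 0.026, 302.675] pointing down, gripper open.
Joint ranges: [-3, 3], [-0.9, 2.11], [0.09, 2.58], [-1.31, 4.45], [0.11, 2.69], [-2.54, 2.54]. Speed limits (rad/s): [2.39, 2.39, 3.01, 3.14, 3.14, 3.14].

INTERFACE

Orientations are given as a unit quaternion [x, y, z, w].
In Python, from station import env, set_gripper, viewer, workorder gives the robot as it stands. Calls block until the motion is done:
- env.reach(position, orientation): joint-space move of the TCP to a pose.
- env.move_l(position, rot=None, rate=150, f_stop=None): straight line of the TCP; rot=None keeps the orientation; rate is the mean speed in mm/s. With f_stop (N) it stops when the force on the tool has changed by that much, and returns True; else False.
- env.move_joints(angles): joint-space move.
- set_gripper(opening): finger opening in mm; the grip force is fixed at half the most; returns when the fingers have stopped.
- env.hold(seconds).
- env.ik(position, orientation): joint angles nearest the present ones, or None.
- env.read_state(): the state.
- viewer.camera(name): name is "scene" or "side" or "wrist"; returns the picture (400x640x3 uint8, blue, green, red); there is no depth.
- viewer.camera_params(name): a dict with "fx", "fy", "cx", "cy" (pixels), "dist" ([k1, k2, p1, p2, k3] as OpenCV has them; the pictures are not rectified), "pose" (4x4, takes a point from camera to world coordinates); the wrist camera has in their place "tool_from_camera" (4x4, takes a point from camera to tool coordinates, whose origin is the TCP and whose axes are the flange's). Camera axes: x right, y up, looking along -z (the intrinsics and any distortion apply to the point x, -y, -z); pixel columns grow to the right and rows downward; lengths in mm; the calibration is good to about 2 mm. A picture is of the moment at which its call begins: read the wrist's pose just before it. camera_params takes no time and is no camera call.
A pose or a line that the arm cannot do raises env.IKError and nothing moves.
- workorder.sign_off(): hands the job in, once; it reports no verdict.
The state is a dict: "time_s": time; "qpos": joint angles; "dq": joint speeds; "tau": joint torques, N m; "tool_pos": TCP position; "orientation": TCP orientation; "force": force on the tool from outside, world axes, zero at the start; "wrist_torque": the same for the moment, N m; "width": finger opening in mm.
Only numpy, scipy, OpenCV 4.12 (cv2) and the standard library are available. Lean on these libraries where they do the work, as an engineer would, in place of code of your own. Each camera call takes 0.05 s, during which the arm holds its last target. There are 200 camera calls.

## Working session

There is one attempt and no reset: what is moved stays moved. The work goes in short steps, each a Python script; the robot and the scene stay as the last script left them, time stands still between calls to the robot, and variables do not carry over. Pictures are saved under pics/ and viewed, about 8 in all and at most 12, crops included, and the job is handed in when it is done.

```bash
ls; mkdir -p pics; python3 - <<'E'
from station import env, set_gripper, viewer, workorder
import cv2
for n in("scene","side"):
    cv2.imwrite(f"pics/{n}0.png",viewer.camera(n))
    p=viewer.camera_params(n);print(n,p)
print(env.read_state())
E
```

```text
pics
scene {'fx': 503.3180675833488, 'fy': 503.3180675833488, 'cx': 317.1312753751827, 'cy': 198.49136717138262, 'dist': array([-8.27065756e-06,  0.00000000e+00,  0.00000000e+00,  0.00000000e+00,
        0.00000000e+00]), 'pose': array([[ 3.41149436e-01, -8.16351949e-01,  4.66032786e-01,
         1.12420720e+03],
       [ 9.39905829e-01,  3.03586928e-01, -1.56243433e-01,
        -1.65645836e+02],
       [-1.39318314e-02,  4.91329291e-01,  8.70862464e-01,
         1.19845637e+03],
       [ 0.00000000e+00,  0.00000000e+00,  0.00000000e+00,
         1.00000000e+00]])}
side {'fx': 382.16742390692855, 'fy': 382.16742390692855, 'cx': 320.3595215547942, 'cy': 197.54634670682714, 'dist': array([-0.0540457,  0.       ,  0.       ,  0.       ,  0.       ]), 'pose': array([[-7.93844047e-01, -5.81395429e-01,  1.78300264e-01,
         7.54291703e+02],
       [ 6.08120177e-01, -7.59540647e-01,  2.30841623e-01,
         2.52988545e+02],
       [ 1.21603363e-03,  2.91680237e-01,  9.56515113e-01,
         1.07479809e+03],
       [ 0.00000000e+00,  0.00000000e+00,  0.00000000e+00,
         1.00000000e+00]])}
{'time_s': 0.1, 'qpos': array([-1.90067009e-02,  4.23773016e-01,  1.63060755e+00, -2.14315561e-05,
        1.08859213e+00, -1.89968269e-02]), 'dq': array([ 0.00024779, -0.0012138 , -0.00272395,  0.00212816, -0.00039099,
       -0.00042825]), 'tau': array([ 6.49496542e-04, -5.45618248e+01, -2.74323839e+01,  6.46709581e-02,
        1.88581715e-02,  1.54216096e-06]), 'tool_pos': array([6.24609038e+02, 2.46016155e-02, 3.01976354e+02]), 'orientation': array([ 7.07106585e-01,  7.07106640e-01, -4.85397233e-04, -4.90519618e-04]), 'force': array([0.74209991, 0.71571349, 0.44468776]), 'wrist_torque': array([-0.01558189, -0.00455117,  0.0315123 ]), 'width': 87.81635603386005}
```

View pics/scene0.png

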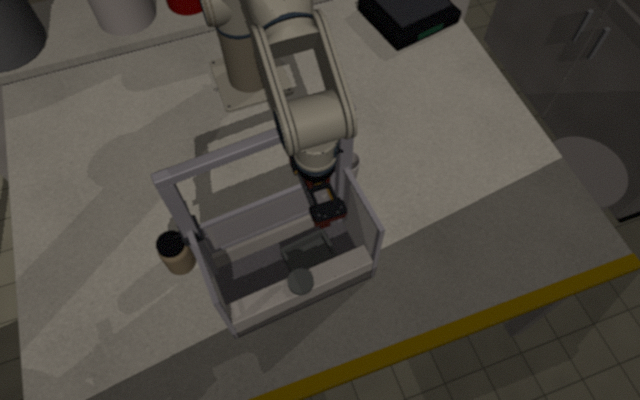

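View pics/side0.png

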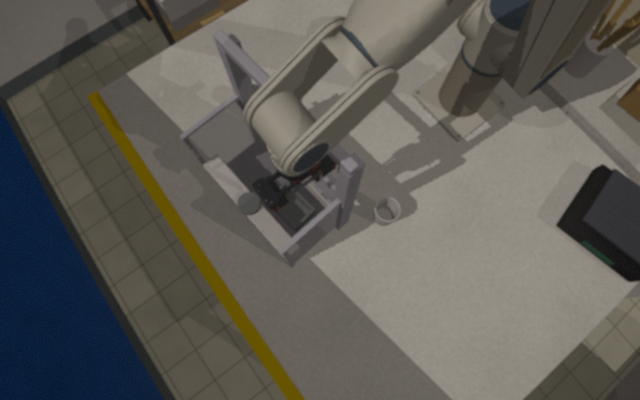

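Both views are seen from behind the hood: the jar is on the robot's right, the cup on its left, and the arm hides the window. I'll make a rough hood pose estimate from the corners, then check which wrist-camera view can be reached.

```bash
cat > h.py <<'E'
from station import env, set_gripper, viewer, workorder
import numpy as np, cv2
from scipy.spatial.transform import Rotation as R
F=np.diag([1,-1,-1,1.])
def pose_of(n,st=None):
    p=viewer.camera_params(n)
    if "pose" in p: return p,np.array(p["pose"])
    T=np.eye(4);T[:3,:3]=R.from_quat(st["orientation"]).as_matrix();T[:3,3]=st["tool_pos"]
    return p,T@np.array(p["tool_from_camera"])
def K(p): return np.array([[p["fx"],0,p["cx"]],[0,p["fy"],p["cy"]],[0,0,1]])
def ray(p,T,uv):
    x=cv2.undistortPoints(np.array([[uv]],float),K(p),np.array(p["dist"])).ravel()
    return T[:3,3],T[:3,:3]@np.array([x[0],-x[1],-1])
def onz(p,T,uv,z):
    o,d=ray(p,T,uv);return o+d*(z-o[2])/d[2]
def proj(p,T,X):
    C=np.linalg.inv(T@F)
    return cv2.projectPoints(np.atleast_2d(X).astype(float),cv2.Rodrigues(C[:3,:3])[0],C[:3,3],K(p),np.array(p["dist"]))[0].reshape(-1,2)
def toolrot(yaw,pitch):
    # tool z along yaw, raised by pitch; jaws (tool y) level
    z=np.array([np.cos(yaw)*np.cos(pitch),np.sin(yaw)*np.cos(pitch),np.sin(pitch)])
    y=np.array([-np.sin(yaw),np.cos(yaw),0]); return [R.from_matrix(np.c_[np.cross(s*y,z),s*y,z]).as_quat() for s in(1,-1)]
E
python3 - <<'E'
from h import *
p,T=pose_of("scene")
for n,uv,z in[("beamR",(153,177),465),("beamRrear",(160,183),465),("duct rear R",(233,334),0),("duct rear L",(381,268),0),("jar top",(170,242),120)]:print(n,onz(p,T,uv,z).round())
p,T=pose_of("side")
for n,uv,z in[("beamL",(356,160),465),("beamRend",(222,33),465),("rear corner",(290,265),0),("cup top",(388,208),85)]:print(n,onz(p,T,uv,z).round())
print(viewer.camera_params("wrist"))
st=env.read_state()
for x,z,pi in[(400,300,0),(400,300,-.5),(350,350,-.5),(450,75,0),(500,75,0),(550,75,0),(500,75,.15),(500,250,0),(400,75,0),(350,200,0)]:
    print(x,z,pi,[None if q is None else np.round(q,2) for q in[env.ik([x,0,z],r) for r in toolrot(0,pi)]])
E
```

```text
beamR [ 593. -285.  465.]
beamRrear [ 609. -276.  465.]
duct rear R [ 761. -265.    0.]
duct rear L [729. 132.   0.]
jar top [ 537. -337.  120.]
beamL [551.  89. 465.]
beamRend [ 589. -277.  465.]
rear corner [741.  99.   0.]
cup top [443. 148.  85.]
{'fx': 325.1304235628574, 'fy': 325.1304235628574, 'cx': 321.1386241473711, 'cy': 196.81437037902882, 'dist': array([0.00573174, 0.        , 0.        , 0.        , 0.        ]), 'tool_from_camera': array([[-7.01427716e-04,  9.65163566e-01,  2.61646322e-01,
         7.12272837e+01],
       [ 9.99999543e-01,  8.47102650e-04, -4.43978031e-04,
         1.06632025e+00],
       [-6.50152712e-04,  2.61645891e-01, -9.65163719e-01,
        -8.19593414e+01],
       [ 0.00000000e+00,  0.00000000e+00,  0.00000000e+00,
         1.00000000e+00]])}
400 300 0 [None, None]
400 300 -0.5 [None, None]
350 350 -0.5 [None, None]
450 75 0 [array([-0.05,  1.34,  2.37,  3.08,  2.14,  1.54]), array([-0.05,  1.34,  2.37,  3.08,  2.14, -1.61])]
500 75 0 [array([-0.04,  1.25,  2.3 ,  3.09,  1.98,  1.55]), array([-0.04,  1.25,  2.3 ,  3.09,  1.98, -1.59])]
550 75 0 [array([-0.04,  1.19,  2.22,  3.1 ,  1.84,  1.56]), array([-0.04,  1.19,  2.22,  3.1 ,  1.84, -1.58])]
500 75 0.15 [array([-0.04,  1.33,  2.25,  3.09,  2.15,  1.55]), array([-0.04,  1.33,  2.25,  3.09,  2.15, -1.59])]
500 250 0 [array([-0.04,  0.74,  2.47,  3.1 ,  1.64,  1.57]), array([-0.04,  0.74,  2.47,  3.1 ,  1.64, -1.57])]
400 75 0 [array([-0.07,  1.46,  2.44,  3.05,  2.33,  1.5 ]), array([-0.07,  1.46,  2.44,  3.05,  2.33, -1.64])]
350 200 0 [None, None]
```

```bash
cat >> h.py <<'E'
def hood_lines(o,yaw,s):
    Rz=np.array([[np.cos(yaw),-np.sin(yaw),0],[np.sin(yaw),np.cos(yaw),0],[0,0,1]])
    W=lambda P:np.array([o[0],o[1],0])+np.asarray(P,float)@Rz.T
    L=[]
    for sg in(1,-1):
        for dx in(-15,15):
            for dy in(160,200): L.append(((dx,sg*dy,0),(dx,sg*dy,465)))
    L+=[((dx,-195,465),(dx,195,465)) for dx in(-15,15)]
    for z in(90+s,104+s): L+=[((-55,-140,z),(-55,140,z))]
    L+=[((-5,-162,z),(-5,162,z)) for z in (90+s,230+s)]+[((-5,-160,70),(-5,160,70)),((-5,-160,0),(-5,160,0))]
    return [W(l) for l in L]
def overlay(img,p,T,o,yaw,s,col=(0,255,0)):
    for l in hood_lines(o,yaw,s):
        a=[proj(p,T,l[0]+(l[1]-l[0])*t)[0] for t in np.linspace(0,1,12) if ((np.linalg.inv(T)@np.r_[l[0]+(l[1]-l[0])*t,1])[2]<-20)]
        if len(a)>1: cv2.polylines(img,[np.int32(np.round(a))],False,col,1)
    return img
E
python3 - <<'E'
from h import *
im=[]
for n,(a,b) in(("scene",(130,60)),("side",(150,0))):
    p,T=pose_of(n); i=overlay(cv2.imread(f"pics/{n}0.png"),p,T,(571,-95),.09,15)
    im.append(cv2.resize(cv2.convertScaleAbs(i[b:b+290,a:a+260],alpha=1.6),None,fx=1.5,fy=1.5))
st=env.read_state(); w=viewer.camera("wrist")
cv2.imwrite("pics/ov.png",np.hstack(im)); cv2.imwrite("pics/w0.png",w)
E
```

```text
(no output)
```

View pics/ov.png

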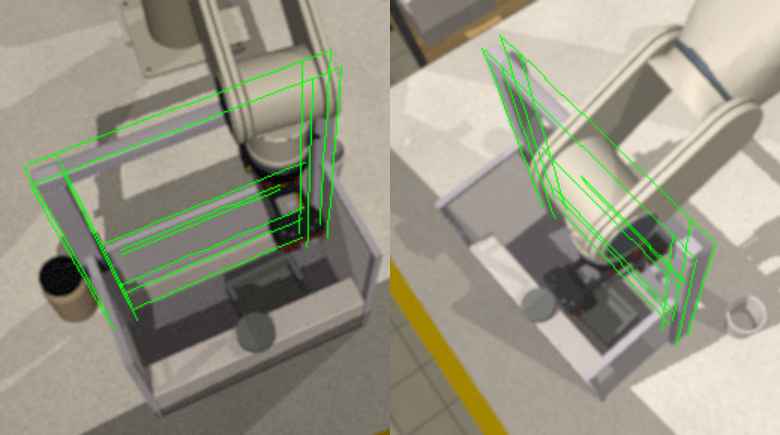

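View pics/w0.png

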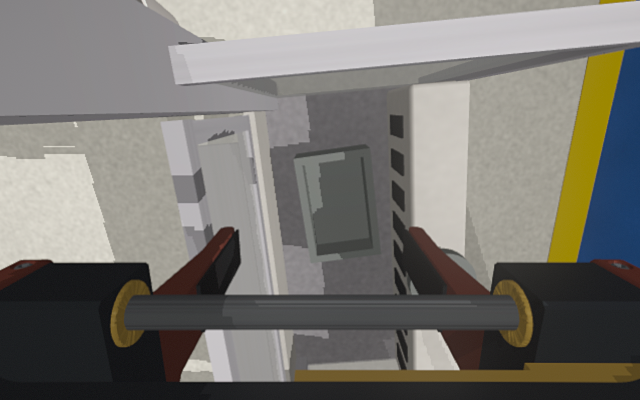

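The gripper hangs inside the hood, behind the beam and window. I'll get a sharper hood pose before choosing the way out.

```bash
python3 - <<'E'
from h import *
a=cv2.convertScaleAbs(cv2.imread("pics/scene0.png")[150:280,145:275],alpha=1.8)
b=cv2.convertScaleAbs(cv2.imread("pics/side0.png")[20:150,200:330],alpha=1.8)
b2=cv2.convertScaleAbs(cv2.imread("pics/side0.png")[140:270,270:400],alpha=1.8)
top=np.hstack([cv2.resize(x,(260,260),interpolation=cv2.INTER_CUBIC) for x in(a,b,b2)])
st=env.read_state(); p,T=pose_of("wrist",st); w=cv2.imread("pics/w0.png")
ov=[cv2.resize(overlay(w.copy(),p,T,o,y,s),(390,244)) for o,y,s in(((580,-92),.07,15),((571,-95),.09,15))]
cv2.imwrite("pics/c2.png",np.vstack([top,np.hstack(ov)]))
print(T[:3,3])
E
```

```text
[625.82480169  71.23546469 384.0241743 ]
```

View pics/c2.png

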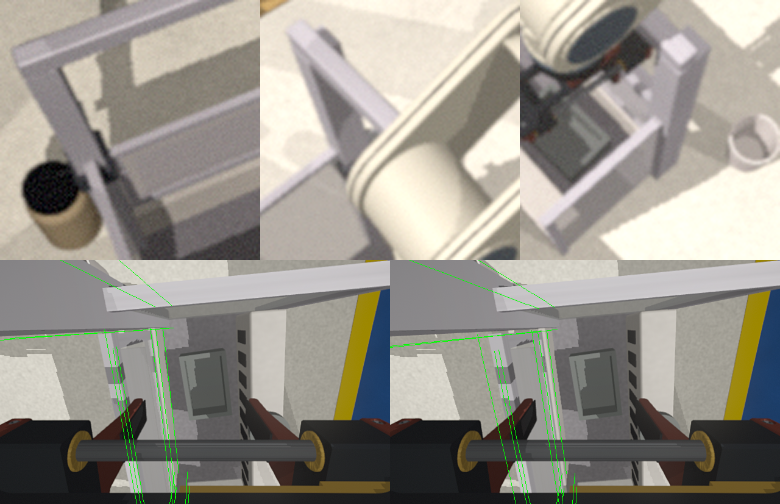

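```bash
python3 - <<'E'
from h import *
for n,L in(("scene",[(151,174),(156,184),(159,178)]),("side",[(215,34),(220,36),(340,164),(350,157.5),(358.5,164),(347.5,172.5),(365,162)])):
    p,T=pose_of(n)
    for uv in L: print(n,uv,onz(p,T,uv,465).round(), onz(p,T,uv,440).round())
# wrist joint location estimate: q5 axis invariant under q5
st=env.read_state();print(st["qpos"])
for pi in(-np.pi/2,-1.37,-1.2):
  for x,z in((690,302),(690,560),(420,560),(400,450),(420,300),(690,400)):
    print(round(pi,2),x,z,[None if q is None else np.round(q,2) for q in[env.ik([x,0,z],r) for r in toolrot(0,pi)]])
E
```

```text
scene (151, 174) [ 586. -287.  465.] [ 567. -291.  440.]
scene (156, 184) [ 609. -283.  465.] [ 591. -287.  440.]
scene (159, 178) [ 599. -275.  465.] [ 581. -279.  440.]
side (215, 34) [ 601. -284.  465.] [ 595. -306.  440.]
side (220, 36) [ 596. -274.  465.] [ 589. -295.  440.]
side (340, 164) [577.  79. 465.] [570.  71. 440.]
side (350, 157.5) [556.  80. 465.] [548.  72. 440.]
side (358.5, 164) [552.  98. 465.] [544.  91. 440.]
side (347.5, 172.5) [577.  99. 465.] [570.  92. 440.]
side (365, 162) [541. 102. 465.] [532.  96. 440.]
[-1.90305568e-02  4.23685312e-01  1.63051822e+00 -2.32632053e-05
  1.08858247e+00 -1.89952117e-02]
-1.57 690 302 [array([-0.02,  0.52,  1.47, -0.  ,  1.15, -1.59]), array([-0.02,  0.52,  1.47, -0.  ,  1.15,  1.55])]
-1.57 690 560 [array([-0.02,  0.37,  1.15,  0.  ,  1.63, -1.59]), array([-0.02,  0.37,  1.15,  0.  ,  1.63,  1.55])]
-1.57 420 560 [array([-0.03, -0.11,  1.69,  0.  ,  1.56, -1.6 ]), array([-0.03, -0.11,  1.69,  0.  ,  1.56,  1.54])]
-1.57 400 450 [array([-0.03, -0.09,  1.91, -0.  ,  1.32, -1.6 ]), array([-0.03, -0.09,  1.91, -0.  ,  1.32,  1.
[... 937 characters left out ...]
5])]
-1.2 690 302 [array([-0.02,  0.42,  1.68,  0.01,  0.67, -1.6 ]), array([-0.02,  0.42,  1.68,  0.01,  0.67,  1.54])]
-1.2 690 560 [array([-0.02,  0.22,  1.37,  0.01,  1.18, -1.59]), array([-0.02,  0.22,  1.37,  0.01,  1.18,  1.55])]
-1.2 420 560 [array([-0.04, -0.27,  1.84,  0.01,  1.19, -1.61]), array([-0.04, -0.27,  1.84,  0.01,  1.19,  1.53])]
-1.2 400 450 [array([-0.04, -0.24,  2.06,  0.02,  0.95, -1.62]), array([-0.04, -0.24,  2.06,  0.02,  0.95,  1.53])]
-1.2 420 300 [array([-0.04,  0.01,  2.23,  0.03,  0.53, -1.63]), array([-0.04,  0.01,  2.23,  0.03,  0.53,  1.52])]
-1.2 690 400 [array([-0.02,  0.32,  1.59,  0.01,  0.86, -1.6 ]), array([-0.02,  0.32,  1.59,  0.01,  0.86,  1.55])]
```

Hood ≈ (581, -95), yaw ≈ 0.086. The gripper body may sit under the beam, so the way out is +x first, then up, then back over the beam.

```bash
python3 - <<'E'
from h import *
for x,z in((705,600),(600,600),(500,600),(380,600)): print(x,z,env.ik([x,0,z],env.read_state()["orientation"]))
y=.086
for pi in(-.3,-.45,-.6,-.8):
  for x,zz in((380,350),(400,250),(400,100),(440,80),(480,110),(480,160),(480,280)):
    q=env.ik([x,-104,zz],toolrot(y,pi)[1]); print(pi,x,zz,None if q is None else np.round(q,2))
E
```

```text
705 600 [-1.68743580e-02  3.90092559e-01  1.02945220e+00 -1.82490177e-05
  1.72324128e+00 -1.68525737e-02]
600 600 [-1.98263803e-02  1.97238726e-01  1.28628131e+00 -2.16448470e-05
  1.65926595e+00 -1.98037351e-02]
500 600 [-2.37901693e-02  1.99154026e-02  1.48568553e+00 -2.63481547e-05
  1.63718495e+00 -2.37673568e-02]
380 600 [-3.12995974e-02 -1.96091522e-01  1.67986926e+00 -3.53873691e-05
  1.65900791e+00 -3.12781492e-02]
-0.3 380 350 [-0.71  0.04  2.57  2.13  0.93 -1.1 ]
-0.3 400 250 None
-0.3 400 100 [-0.65  1.1   2.5   2.44  1.62 -1.87]
-0.3 440 80 [-0.55  1.09  2.42  2.53  1.57 -1.79]
-0.3 480 110 [-0.48  0.95  2.38  2.6   1.44 -1.68]
-0.3 480 160 [-0.48  0.8   2.42  2.59  1.34 -1.61]
-0.3 480 280 [-0.48  0.39  2.44  2.49  1.01 -1.38]
-0.45 380 350 [-0.67 -0.06  2.52  1.93  0.72 -0.85]
-0.45 400 250 [-0.61  0.36  2.56  2.35  0.96 -1.4 ]
-0.45 400 100 [-0.61  0.97  2.51  2.51  1.39 -1.79]
-0.45 440 80 [-0.52  0.98  2.43  2.58  1.35 -1.73]
-0.45 480 110 [-0.46  0.85  2.39  2.62  1.2  -1.62]
-0.45 480 160 [-0.46  0.69  2.41  2.59  1.09 -1.55]
-0.45 480 280 [-0.46  0.29  2.41  2.4   0.76 -1.25]
-0.6 380 350 [-0.61 -0.13  2.46  1.62  0.56 -0.51]
-0.6 400 250 [-0.57  0.24  2.52  2.25  0.7  -1.21]
-0.6 400 100 [-0.57  0.84  2.51  2.56  1.14 -1.71]
-0.6 440 80 [-0.49  0.87  2.43  2.61  1.1  -1.66]
-0.6 480 110 [-0.43  0.75  2.37  2.62  0.95 -1.56]
-0.6 480 160 [-0.43  0.59  2.39  2.56  0.83 -1.46]
-0.6 480 280 [-0.43  0.22  2.36  2.22  0.54 -1.03]
-0.8 380 350 [-0.54 -0.16  2.38  1.05  0.49  0.1 ]
-0.8 400 250 [-0.5   0.15  2.45  1.88  0.42 -0.78]
-0.8 400 100 [-0.5   0.69  2.48  2.57  0.79 -1.59]
-0.8 440 80 [-0.44  0.73  2.4   2.61  0.76 -1.56]
-0.8 480 110 [-0.39  0.63  2.33  2.56  0.62 -1.44]
-0.8 480 160 [-0.39  0.49  2.34  2.43  0.51 -1.27]
-0.8 480 280 [-0.39  0.16  2.29  1.64  0.32 -0.42]
```

```bash
python3 - <<'E'
from h import *
def go(*a,**k):
    r=env.move_l(*a,**k); s=env.read_state(); print(r,s["tool_pos"].round(),s["force"].round(1),round(s["time_s"],2)); return r
p=env.read_state()["tool_pos"]
bad=go([p[0]+82,p[1],p[2]],rate=120,f_stop=12)
if not bad: bad=go([p[0]+82,p[1],600],rate=250,f_stop=15)
if not bad: bad=go([380,p[1],600],rate=250,f_stop=15)
# candidate poses, seeded from flipped branch
for yaw in(-.12,):
  for r,z in((400,100),(410,150),(410,250),(430,330),(440,100),(480,90),(490,130),(490,200),(490,280),(490,340)):
    q=env.ik([r*np.cos(yaw),r*np.sin(yaw),z],toolrot(yaw,-.35)[1]); print(r,z,None if q is None else np.round(q,2))
E
```

```text
False [706.   0. 302.] [-1.3 -0.   0.2] 0.98
False [706.   0. 598.] [0.4 0.1 0.1] 2.33
False [381.  -0. 600.] [-0.4  0.4  0.9] 3.78
400 100 [-0.18  1.15  2.57  3.08  1.8  -1.61]
410 150 None
410 250 None
430 330 [-0.18  0.1   2.56  3.06  0.73 -1.53]
440 100 [-0.17  1.05  2.5   3.09  1.63 -1.59]
480 90 [-0.17  1.01  2.42  3.1   1.51 -1.58]
490 130 [-0.16  0.87  2.44  3.1   1.39 -1.58]
490 200 [-0.16  0.63  2.47  3.1   1.18 -1.57]
490 280 [-0.16  0.34  2.47  3.09  0.89 -1.55]
490 340 [-0.16  0.14  2.43  3.07  0.66 -1.53]
```

```bash
python3 - <<'E'
from h import *
def mj(q):
    env.move_joints(np.array(q)); s=env.read_state(); print(s["tool_pos"].round(),s["force"].round(1),round(s["time_s"],2))
q=env.read_state()["qpos"]
mj([-1.3,*q[1:]])
mj([-1.3,-.2,2.3,0,.3,-.03])
mj([-1.3,-.2,2.3,3.08,.3,-1.6])
mj([-1.3,1.15,2.55,3.08,1.8,-1.6])
mj([-.40,1.15,2.55,3.08,1.8,-1.6])
set_gripper(0)
s=env.read_state(); cv2.imwrite("pics/w1.png",viewer.camera("wrist")); 
import json; json.dump({k:list(s[k]) for k in("tool_pos","orientation")},open("w1.json","w"));print(s)
E
```

```text
[ 114. -363.  600.] [ 0.2 -0.5  0.2] 5.43
[ 125. -405.  384.] [-0.5  0.2  0.5] 6.67
[ 147. -469.  500.] [-1.  -0.1  0.4] 9.27
[ 134. -387.   99.] [ 0.4 -0.1 -0.5] 10.82
[ 386. -136.   98.] [-0.2  0.1 -0.3] 12.33
{'time_s': 13.675, 'qpos': array([-0.39999744,  1.14999945,  2.54996266,  3.07998237,  1.79999773,
       -1.60003911]), 'dq': array([-0.00015482,  0.00097416,  0.00213208,  0.00135412, -0.00041482,
       -0.00030207]), 'tau': array([ 3.53419062e-03, -4.13609719e+01,  1.87627459e+01, -1.32713970e-01,
        3.72208133e+00,  1.37226065e-02]), 'tool_pos': array([ 386.06662699, -135.35550096,   98.21696315]), 'orientation': array([ 0.80125639, -0.13829918,  0.57414538,  0.09601362]), 'force': array([0.63092518, 0.32776578, 0.1585307 ]), 'wrist_torque': array([ 0.23641197,  0.45383995, -0.02345886]), 'width': 0.48014984813741857}
```

View pics/w1.png

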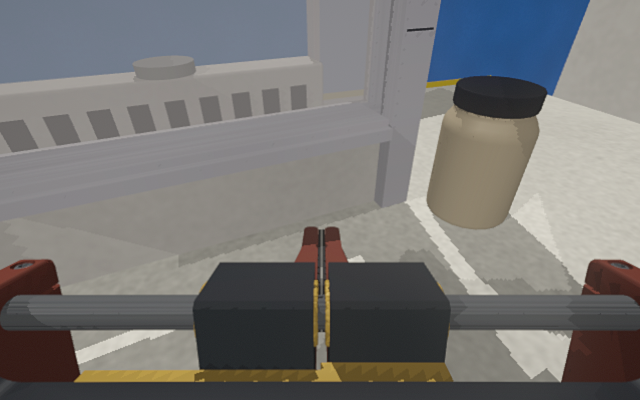

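The lip is visible: its lower front edge runs from about (0,218) to (385,142), with the right end at about (393,128). The pointer isn't clearly in view; there is only a dark line at (420,30) on the post. I'll compute its height from the scene camera's dark collar, measure the lip, and lift the view.

```bash
python3 - <<'E'
from h import *
import json
p,T=pose_of("scene")
for z in(150,200,250,300,350):print(z,onz(p,T,(193,228),z).round(),onz(p,T,(200,233),z).round())
st=json.load(open("w1.json"));p,T=pose_of("wrist",st)
print(T[:3,3].round())
for uv in((0,218),(200,178),(385,142),(420,30)):
  for z in(90,105,120):print(uv,z,onz(p,T,uv,z).round())
o,yaw=(581,-95),.086
Rz=R.from_euler('z',yaw).as_matrix()
W=lambda P:np.array([o[0],o[1],0])+Rz@np.array(P,float)
for s in(0,15,30):print(s,[proj(p,T,W(P))[0].round() for P in((-55,-140,90+s),(-55,-140,104+s),(-55,0,90+s),(-15,-160,0),(-15,-200,0),(-75,-180,300),(-75,-180,250))])
# reachable view poses, higher
for yaw2 in(-.35,-.5):
 for r,z,pi in((400,250,-.5),(400,250,-.6),(400,250,-.8),(400,300,-.6),(400,200,-.45),(380,300,-.8)):
  q=env.ik([r*np.cos(yaw2),r*np.sin(yaw2),z],toolrot(yaw2,pi)[1]);print(yaw2,r,z,pi,None if q is None else np.round(q,2))
E
```

```text
150 [ 537. -275.  150.] [ 555. -263.  150.]
200 [ 565. -270.  200.] [ 582. -258.  200.]
250 [ 593. -264.  250.] [ 609. -253.  250.]
300 [ 621. -259.  300.] [ 636. -249.  300.]
350 [ 649. -254.  350.] [ 663. -244.  350.]
[ 335. -118.  192.]
(0, 218) 90 [517.  -6.  90.]
(0, 218) 105 [490. -22. 105.]
(0, 218) 120 [463. -39. 120.]
(200, 178) 90 [ 524. -104.   90.]
(200, 178) 105 [ 496. -106.  105.]
(200, 178) 120 [ 469. -108.  120.]
(385, 142) 90 [ 532. -237.   90.]
(385, 142) 105 [ 503. -220.  105.]
(385, 142) 120 [ 474. -202.  120.]
(420, 30) 90 [1054. -614.   90.]
(420, 30) 105 [ 949. -541.  105.]
(420, 30) 120 [ 843. -468.  120.]
0 [array([383., 138.]), array([385., 121.]), array([192., 177.]), array([369., 202.]), array([401., 193.]), array([ 553., -358.]), array([ 511., -170.])]
15 [array([385., 119.]), array([387., 101.]), array([186., 156.]), array([369., 202.]), array([401., 193.]), array([ 553., -358.]), array([ 511., -170.])]
30 [array([388.,  99.]), array([390.,  79.]), array([180., 132.]), array([369., 202.]), array([401., 193.]), array([ 553., -358.]), array([ 511., -170.])]
-0.35 400 250 -0.5 None
-0.35 400 250 -0.6 None
-0.35 400 250 -0.8 [-0.4   0.11  2.5   3.    0.24 -1.47]
-0.35 400 300 -0.6 [-0.41  0.01  2.54  3.02  0.38 -1.49]
-0.35 400 200 -0.45 None
-0.35 380 300 -0.8 None
-0.5 400 250 -0.5 None
-0.5 400 250 -0.6 None
-0.5 400 250 -0.8 [-0.55  0.11  2.5   3.    0.24 -1.47]
-0.5 400 300 -0.6 [-0.56  0.01  2.54  3.02  0.38 -1.49]
-0.5 400 200 -0.45 None
-0.5 380 300 -0.8 None
```

```bash
python3 - <<'E'
from h import *
import json
yaw=-.265; rot=toolrot(yaw,-.35)[1]; u=np.array([np.cos(yaw),np.sin(yaw)])
tip=np.array([540.,-147]); tcp=tip-75*u
def go(pos,rate,f):
    r=env.move_l(list(pos),rot,rate=rate,f_stop=f); s=env.read_state(); print(r,s["tool_pos"].round(1),s["force"].round(1),round(s["time_s"],2)); return r
back=tcp-70*u; print(tcp,back)
for z in(80,205,290):print(env.ik([*tcp,z],rot))
bad=go([*back,80],80,10) or go([*tcp,80],80,8)
if not bad:
    go([*tcp,125],40,3)
    z=env.read_state()["tool_pos"][2]
    if z<120: go([*tcp,205],60,25)
s=env.read_state(); cv2.imwrite("pics/w2.png",viewer.camera("wrist")); json.dump({k:list(s[k]) for k in("tool_pos","orientation")},open("w2.json","w"))
E
```

```text
[ 467.61806243 -127.35680489] [ 400.06158737 -109.02315612]
[-0.31089111  1.03471533  2.40257625  3.09842123  1.51620663 -1.58418504]
[-0.31089111  0.61777703  2.48268342  3.09496249  1.17970812 -1.56875585]
[-0.31089111  0.30469162  2.47388414  3.08461193  0.85824362 -1.5492668 ]
False [ 400.1 -108.8   80. ] [0.1 0.1 0.3] 14.31
False [ 467.1 -127.3   79.9] [ 0.6 -1.3  0.1] 15.33
True [ 467.6 -127.3  100.3] [-0.3 -0.5  0.6] 15.96
False [ 467.5 -127.3  204.8] [-2.2  0.1 -0.3] 17.88
```

View pics/w2.png

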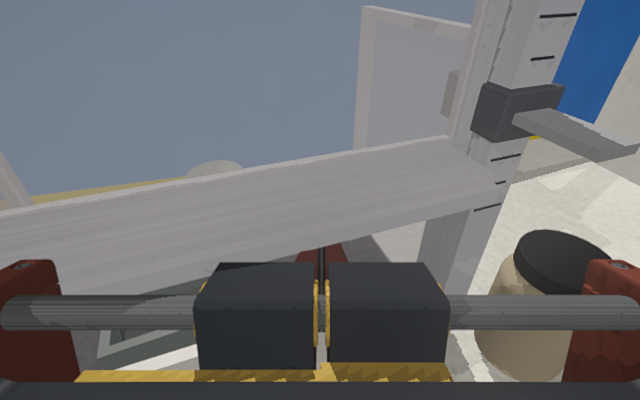

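```bash
python3 - <<'E'
import cv2
i=cv2.imread("pics/w2.png")[80:230,440:640]; cv2.imwrite("pics/w2c.png",cv2.resize(i,None,fx=4,fy=4,interpolation=cv2.INTER_CUBIC))
E
```

View pics/w2c.png

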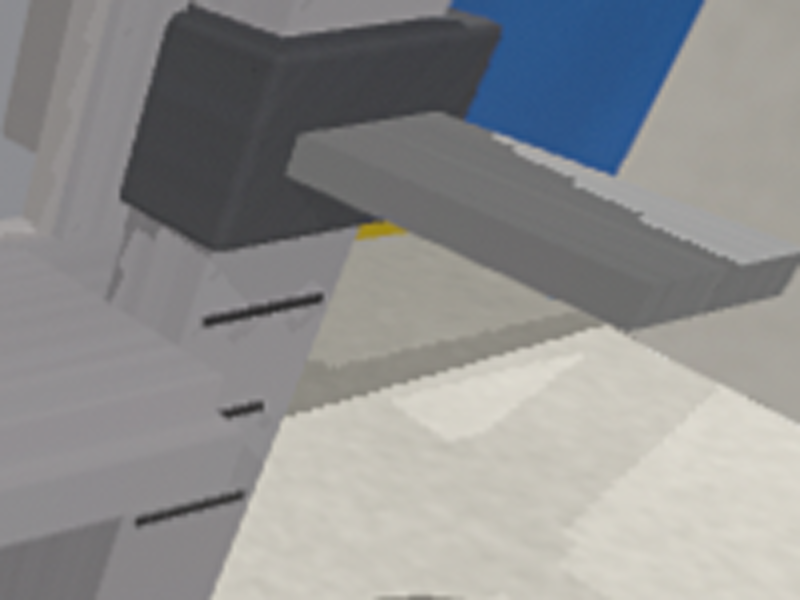

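```bash
cat >> h.py <<'E'
HO=np.array([581,-95,0.]);HY=.086
def hoodpt(p,T,uv,xp,ho=HO,yaw=HY):
    Rz=R.from_euler('z',yaw).as_matrix(); o,d=ray(p,T,uv); o=Rz.T@(o-ho); d=Rz.T@d
    return o+d*(xp-o[0])/d[0]
E
python3 - <<'E'
from h import *
import json
st=json.load(open("w2.json"));p,T=pose_of("wrist",st)
C=lambda x,y:(440+x/4,80+y/4)
print("cam",T[:3,3].round())
for h in(HO,HO+[5,0,0],HO-[5,0,0]):
  for n,uv,x in(("mk upL",C(655,282),-75),("mk upR",C(800,254),-75),("mk loL",C(630,330),-75),("collar ptr root L",C(310,133),-25),("lip upF",C(0,490),-55),("lip upF",C(200,437),-55),("lip upF set",C(200,437),-49),("lip loF",C(0,548),-55),("lip loF",C(120,515),-55),("lip up left",(10,290),-55)):
    print(n,hoodpt(p,T,uv,x,h).round(1))
  print()
E
```

```text
cam [ 418. -114.  300.]
mk upL [ -75.  -187.9  224.7]
mk upR [ -75.  -215.6  223.9]
mk loL [ -75.  -188.3  217.8]
collar ptr root L [ -25.  -183.6  226.9]
lip upF [ -55.  -111.9  198. ]
lip upF [ -55.  -145.   198.8]
lip upF set [ -49.  -152.7  193.2]
lip loF [ -55.  -114.6  187.4]
lip loF [ -55.  -134.8  187.8]
lip up left [-55.   72.9 206.2]

mk upL [ -75.  -197.7  220.5]
mk upR [ -75.  -227.   219.6]
mk loL [ -75.  -198.1  213.2]
collar ptr root L [ -25.  -189.6  224.2]
lip upF [ -55.  -116.4  193.3]
lip upF [ -55.  -151.   194.1]
lip upF set [ -49.  -158.7  188.6]
lip loF [ -55.  -119.2  182.2]
lip loF [ -55.  -140.3  182.6]
lip up left [-55.   76.8 201.9]

mk upL [ -75.  -178.1  228.9]
mk upR [ -75.  -204.3  228.1]
mk loL [ -75.  -178.5  222.4]
collar ptr root L [ -25.  -177.6  229.5]
lip upF [ -55.  -107.4  202.6]
lip upF [ -55.  -139.   203.4]
lip upF set [ -49.  -146.7  197.8]
lip loF [ -55.  -110.   192.5]
lip loF [ -55.  -129.3  192.9]
lip up left [-55.   68.9 210.4]
```

Remaining rise is about 18–21 mm from this view (mark z ≈ 228, lip top ≈ 208). I'll push 13 mm more, then back the hand out and look from about level.

```bash
python3 - <<'E'
from h import *
import json
yaw=-.265; rot=toolrot(yaw,-.35)[1]; u=np.array([np.cos(yaw),np.sin(yaw)]); tcp=np.array([467.6,-127.36])
def go(pos,rate,f,r=rot):
    b=env.move_l(list(pos),r,rate=rate,f_stop=f); s=env.read_state(); print(b,s["tool_pos"].round(1),s["force"].round(1),round(s["time_s"],2)); return b
s0=env.read_state()["tool_pos"][2]
go([*tcp,s0+13],40,25)
s=env.read_state(); cv2.imwrite("pics/w3.png",viewer.camera("wrist")); json.dump({k:list(s[k]) for k in("tool_pos","orientation")},open("w3.json","w"))
go([*tcp,185],80,15)
for r,z,pi,yw in((430,150,-.1,-.35),(430,170,-.1,-.35),(440,150,-.1,-.4),(430,140,-.05,-.35),(420,140,-.15,-.4),(430,150,-.2,-.35),(450,170,-.2,-.35),(450,185,-.35,-.265)):
    q=env.ik([r*np.cos(yw),r*np.sin(yw),z],toolrot(yw,pi)[1]); print(r,z,pi,yw,None if q is None else np.round(q,2))
E
```

```text
False [ 467.6 -127.4  218.6] [-2.6  0.5 -0.9] 18.39
False [ 467.8 -127.4  184.9] [-0.7 -0.4 -0.6] 19.0
430 150 -0.1 -0.35 [-0.41  1.12  2.53  3.08  1.98 -1.6 ]
430 170 -0.1 -0.35 [-0.41  1.05  2.56  3.08  1.94 -1.6 ]
440 150 -0.1 -0.4 [-0.46  1.1   2.52  3.08  1.94 -1.6 ]
430 140 -0.05 -0.35 [-0.41  1.19  2.51  3.07  2.08 -1.61]
420 140 -0.15 -0.4 [-0.46  1.14  2.55  3.08  1.97 -1.61]
430 150 -0.2 -0.35 [-0.41  1.04  2.55  3.08  1.82 -1.6 ]
450 170 -0.2 -0.35 [-0.4   0.92  2.53  3.09  1.69 -1.59]
450 185 -0.35 -0.265 [-0.32  0.72  2.55  3.09  1.35 -1.58]
```

```bash
python3 - <<'E'
from h import *
import json
yw=-.35; rot=toolrot(yw,-.1)[1]
b=env.move_l([430*np.cos(yw),430*np.sin(yw),150],rot,rate=80,f_stop=12); env.hold(.3)
s=env.read_state(); im=viewer.camera("wrist"); print(b,s["tool_pos"].round(1),s["force"].round(1),s["time_s"])
json.dump({k:list(s[k]) for k in("tool_pos","orientation")},open("w4.json","w")); cv2.imwrite("pics/w4.png",im)
p,T=pose_of("wrist",s); print("cam",T[:3,3].round(1))
Rz=R.from_euler('z',HY).as_matrix()
print(proj(p,T,[np.array([576,-106,0])+Rz@np.array(P,float) for P in((-75,-180,228),(-55,-140,222),(-55,0,222),(-55,-140,208))]).round(1))
a=cv2.resize(im,(400,250)); c=cv2.resize(im[25:175,340:540],(800,600),interpolation=cv2.INTER_CUBIC)
cv2.imwrite("pics/w4c.png",c)
E
```

```text
False [ 404.1 -147.4  150.5] [-0.   0.2 -0.5] 20.3917
cam [ 335.1 -122.   229.6]
[[468.6  75.5]
 [399.4  85.2]
 [171.7  89.3]
 [397.7 106.8]]
```

View pics/w4c.png

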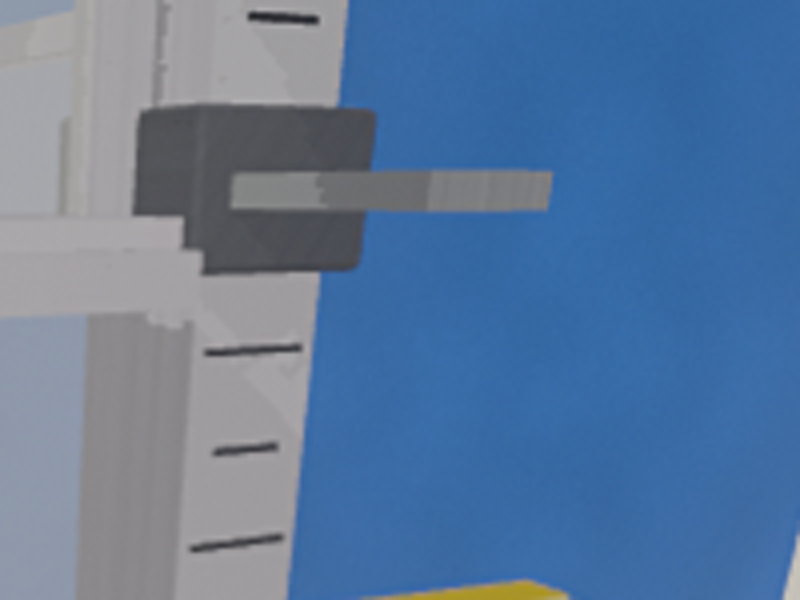

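```bash
python3 - <<'E'
from h import *
import json
st=json.load(open("w4.json"));p,T=pose_of("wrist",st)
C=lambda x,y:(340+x/4,25+y/4)
for h in(np.array([576,-106,0.]),HO):
  for n,uv,x in(("mk L",C(432,171),-75),("mk R",C(552,171),-75),("mk lo R",C(548,211),-75),("mk loL",C(430,211),-75),("top end",C(182,218),-49),("top",C(0,220),-49),("ledge",C(200,251),-55),("ledge",C(0,252),-55),("under",C(0,317),-55),("under",C(190,309),-55)):
    print(n,hoodpt(p,T,uv,x,h).round(1))
E
```

```text
mk L [ -75.  -161.1  232.7]
mk R [ -75.  -187.4  232.8]
mk lo R [ -75.  -188.   226.6]
mk loL [ -75.  -161.8  226.7]
top end [ -49.  -132.7  225.5]
top [-49.  -98.1 225.5]
ledge [ -55.  -132.5  220.5]
ledge [-55. -95. 221.]
under [-55.  -95.2 211.4]
under [ -55.  -131.3  211.3]
mk L [ -75.  -177.6  232.8]
mk R [ -75.  -204.8  232.9]
mk lo R [ -75.  -205.4  226.4]
mk loL [ -75.  -178.3  226.6]
top end [ -49.  -147.5  225.4]
top [ -49.  -111.8  225.4]
ledge [ -55.  -147.4  220.2]
ledge [ -55.  -108.7  220.8]
under [ -55.  -108.9  210.8]
under [ -55.  -146.1  210.7]
```

Clean near-level view: pointer top at crop row 171, lip top at row 218, and the lip's 5 mm step and 14 mm thickness both come out right. 7.2 mm remains. I'll push most of it, then re-measure from the same view.

```bash
cat > push.py <<'E'
from h import *
import json,sys
def run(zt,name):
    rot=toolrot(-.265,-.35)[1]; tcp=[467.6,-127.36]
    def go(pos,rate,f,r):
        b=env.move_l(list(pos),r,rate=rate,f_stop=f); s=env.read_state(); print(b,s["tool_pos"].round(1),s["force"].round(1),round(s["time_s"],2)); return b
    if go([*tcp,185],80,12,rot): return
    go([*tcp,zt-12],50,25,rot); go([*tcp,zt],25,25,rot); env.hold(.3)
    print(env.read_state()["tool_pos"].round(2))
    go([*tcp,185],60,25,rot)
    yw=-.35; go([430*np.cos(yw),430*np.sin(yw),150],80,12,toolrot(yw,-.1)[1]); env.hold(.3)
    s=env.read_state(); im=viewer.camera("wrist"); cv2.imwrite(f"pics/{name}.png",im)
    json.dump({k:list(s[k]) for k in("tool_pos","orientation")},open(name+".json","w"))
    cv2.imwrite(f"pics/{name}c.png",cv2.resize(im[25:175,340:540],(800,600),interpolation=cv2.INTER_CUBIC))
    g=cv2.cvtColor(im,cv2.COLOR_BGR2GRAY)
    print(g[60:100,350].tolist(),g[60:85,465].tolist())
run(float(sys.argv[1]),sys.argv[2])
E
python3 push.py 225 w5; python3 -c "
import cv2;g=cv2.imread('pics/w4.png',0);print(g[60:100,350].tolist(),g[60:85,465].tolist())"
```

```text
False [ 467.2 -127.3  184.8] [0.8 0.  0.8] 21.53
False [ 467.6 -127.4  213. ] [ 0.4 -0.3 -0.1] 22.24
False [ 467.5 -127.3  225.1] [-1.3  0.8 -1.5] 22.88
[ 467.57 -127.35  224.99]
False [ 467.6 -127.4  185.1] [ 0.3  0.5 -0.9] 23.99
False [ 404.2 -147.5  150.4] [ 0.5  0.2 -0.5] 25.08
[168, 168, 169, 167, 168, 168, 168, 167, 168, 170, 170, 170, 169, 169, 170, 170, 169, 166, 166, 165, 166, 166, 165, 165, 166, 165, 165, 166, 166, 166, 166, 166, 166, 155, 152, 153, 151, 152, 152, 152] [95, 93, 94, 95, 95, 94, 94, 111, 125, 127, 126, 125, 126, 126, 127, 127, 127, 121, 100, 94, 95, 96, 97, 96, 96]
[166, 166, 167, 166, 166, 166, 165, 166, 167, 166, 167, 166, 166, 166, 166, 166, 167, 166, 161, 159, 167, 168, 168, 168, 168, 168, 168, 168, 163, 162, 163, 164, 164, 164, 164, 164, 163, 164, 164, 163] [93, 92, 93, 93, 94, 92, 92, 110, 124, 124, 123, 124, 125, 124, 124, 125, 126, 119, 96, 92, 94, 95, 96, 95, 95]
```

View pics/w5c.png

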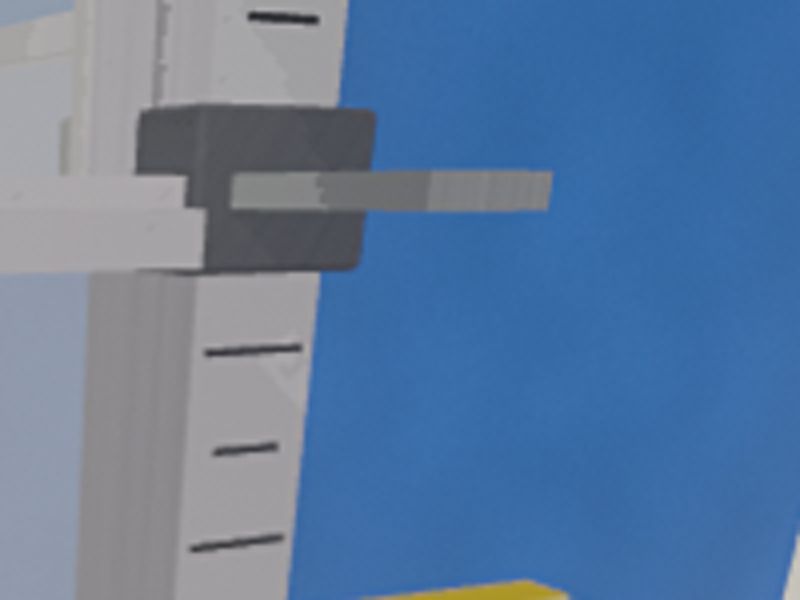

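The lip top is now about 0.9 mm under the mark (rows 177 against 171). One last small push.

```bash
python3 push.py 225.8 w6
```

```text
False [ 467.2 -127.3  184.8] [ 0.   0.8 -0.4] 26.52
False [ 467.6 -127.4  213.8] [-0.7 -0.3 -0.4] 27.25
False [ 467.6 -127.3  225.9] [ 0.9  0.7 -1.7] 27.88
[ 467.57 -127.34  225.74]
False [ 467.6 -127.3  185.1] [-0.5  0.   0.2] 29.02
False [ 404.2 -147.5  150.4] [-1.   0.8  0.6] 30.11
[169, 168, 169, 168, 168, 168, 168, 169, 170, 170, 169, 170, 169, 170, 170, 164, 165, 165, 166, 166, 166, 165, 166, 166, 166, 166, 166, 166, 166, 166, 166, 161, 153, 152, 152, 152, 152, 151, 152, 153] [94, 94, 95, 95, 95, 94, 95, 112, 126, 126, 126, 126, 127, 125, 126, 127, 127, 121, 100, 94, 96, 96, 96, 97, 96]
```

View pics/w6c.png

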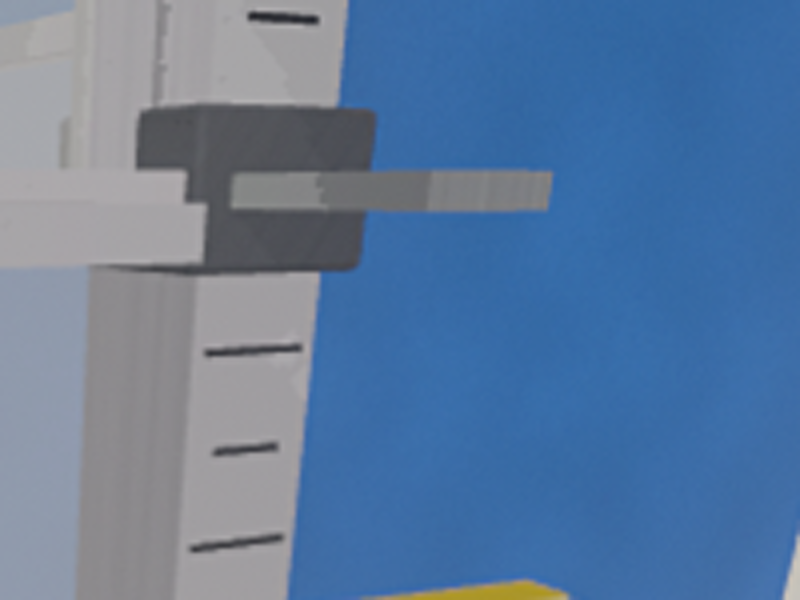

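Lip top and pointer top are both at row 171, so they're level. The hand is clear, 75 mm below the lip and 40 mm in front of it. Handing in.

```bash
python3 -c "
from station import *
s=env.read_state();print(s['force'],s['time_s']);workorder.sign_off()"
```

```text
[ 0.14963179  0.35358285 -0.84455339] 30.4583
the job is handed in; nothing more can be done
```

The window is up with the top of its lip level with the top of the pointer, and it stays there with the hand away. I handed the job in at 30.5 s of the 45 s allowed.

- **What I did:** I backed the gripper out over the hood's beam and closed the fingers. Then I pushed the lip up from underneath in four steps, moving the hand clear to check after the second, third and fourth.
- **Level:** in the last near-level wrist picture the lip top and pointer top are at the same pixel row, to about 0.3 mm. Both were seen from camera height, so my rough hood position hardly affects the comparison. In the same kind of picture before the last pushes, the lip measured about 14 mm thick and the pointer about 6 mm, as given.
- **Hand clear:** the fingertips are about 40 mm in front of the lip and 75 mm below it. The wrist force reads under 1 N, which is noise.
- **What disagreed:** my hood position was off by roughly 10 mm between views. An early wrist view, with the camera well above the lip, put the gap to the mark at 18–26 mm. Part of that spread came from the step in the lip's front edge. I used the near-level view instead.
- **Not checked:** I took no final pictures of the jar, cup and mould. No unexpected force showed on any move, and the hand's path kept away from them.

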